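# Hang the weight on the snap hook

### The job

Pick the standing steel weight up by the flat top of its bow and hang it on the snap hook of the stand: push the sprung gate inward with the bow itself, slide the bow sideways past the gate's free end and the nose block to over the fixed nose bar, and let the gate snap shut behind it. How far the hook sticks out of its stand is not measured, so work by feel: open the gate only as far as the bow needs to pass, never near its hard stop, and never load the hook or stand with more than 20 N. Set the bow down gently on the nose bar, let go so that the weight hangs there still, and leave the other things where they are.

Things in the scene. Friction and masses are not known exactly. Their poses are not given: they have to be found in the camera images.
- weight_grip (a point): Where to grip the weight: middle of the flat steel crown plate on top of its bow, 6 mm below its top edge, 18 mm above its underside, 118 mm above the foot; z up. The plate is 54 mm along x, 9 mm thick along y, 24 mm high. Grip across the thickness (closing along y), firmly: pressing the gate twists the bow in the grip.
- weight: Loose weight (0.17 to 0.34 kg): dark steel cylinder 44 mm across, 45 mm high, standing upright, with a rigid steel bow on top; 124 mm high in all. Origin at its foot. The bow is a closed frame in the x-z plane: the crown plate across two upright round legs, 9 mm thick, at x = -22.5 and +22.5 mm. Its opening is 36 mm wide (x) and 45 mm high.
- bracket: Fixed stand: base plate 80 x 100 mm, square post, and on top (at 190 mm) a dark sleeve 36 x 34 mm that clamps the shank of a snap hook. Origin at the centre of the base's underside, on the table; z up; the hook sticks out towards -x. The shank may be drawn out by e = 0 to 60 mm: fixed during the job, NOT measured.
- sleeve (a point): Centre of the stand's sleeve, 170 mm above the table; axes as the stand's. The hook is a level closed loop of 8 mm round bar at this height. Measured from here, its mouth side is the line x = -(70 + e) mm, with the gate and beyond it the nose bar; the back bar runs parallel, 30 mm behind that line; the side bars are at y = -46 and +54 mm.
- gate (a joint): Angle of the gate, rad: 0 shut, hard stop at 0.66; never open it past 0.60. It swings inward (stand's +x) only: a straight 7 mm bar on the mouth line, hinged at y = -38 mm, free end at y = +11 mm, shut by a spring (2.4 N at the free end to start opening, 5.5 N at the stop). A leg at y = 0 touches the shut gate with its centre 8 mm in front of the mouth line.
- nose (a point): Point on the stand level with the nose bar's middle (y = 32 mm, 170 mm up; not its x, which is the mouth line's). The fixed nose bar, 8 mm round, runs to y = +44 mm from a blunt square end block at y = 11.5 to 19.5 mm that reaches 6 mm behind the mouth line. A leg 19.5 to 23 mm past first touch of the gate (0.50 to 0.57 rad at y = 0) clears the block; beyond y = +25 mm the gate is free to shut.
- tin: Round tin of wax with a brown lid, 79 mm across, 35 mm high, loose; origin at its underside. Leave it.
- jar: White screw jar with a yellow lid, 68 mm across, 90 mm high, loose; origin at its underside. Leave it.
- tape: Yellow tape measure, 59 x 84 x 69 mm high, loose; origin at its underside. Leave it.
Mind the look-alikes: they are no part of the job. What is shaped like the weight but purple or turquoise is not meant.

How it is judged:
On the way:
1. the weight's bow presses the gate inward (value of joint gate above 0.25 rad and contact force between weight and bracket above 0.5 N).
At the end, for the whole second after the job is handed in: The weight hangs still (under 0.05 m/s) and upright (within 0.3 rad) by its bow on the nose bar: grip point 180 to 202 mm above the stand's origin, 12 to 52 mm to its +y side and 45 to 155 mm in front of it; the gate is shut (under 0.06 rad) (value of joint gate below 0.06 rad and z of weight_grip in the frame of bracket between 0.18 and 0.202 m and y of weight_grip in the frame of bracket between 0.012 and 0.052 m and x of weight_grip in the frame of bracket between -0.155 and -0.045 m and angle between weight_grip's own z axis and vertical below 0.3 rad and linear speed of weight below 0.05 m/s); the robot touches nothing.
It fails at once if the hook or its stand is loaded with more than 20 N (contact force between bracket and anything else above 20 N).
It fails at once if the gate is opened past 0.61 rad, nearly to its stop (value of joint gate above 0.61 rad).
It fails at once if the tin, jar or tape measure is shifted by more than 30 mm (distance of any of tin, jar, tape from where it was at the start of the episode above 0.03 m).
It also fails if it takes over 45 s, if anything falls off the work surface, if the arm or the gripper's body presses on something with over 40 N, if the wrist force passes 120 N, or if a joint passes its speed limit or range.

### The arm

A 7-joint arm with a two-finger parallel gripper is mounted at the origin on the work surface; the furniture and walls round the work are solid. World frame = base frame: x ahead of the robot, y to its left, z up, the work surface at z = 0. Lengths are in m, angles in rad, forces in N, time in s.
With the tool pointing down it reaches from about 0.35 to 0.9 m from the base axis. Payload 19.9 kg.
Tool frame: the origin (TCP) lies between the finger pads; the fingertips stand 19 mm ahead of it and the grasp point (between the pads) is the TCP; z points along the fingers, y is the line along which they close (so a half turn about z gives the same grasp; the last joint's range is limited). The gripper opens to 94 mm and grips with 3 to 60 N. Pads are 16 mm wide; open, the fingers measure 119 mm over their backs; the gripper's body (75 mm by 177 mm) begins 78 mm behind the grasp point.
Start: joints at [1.212, 0.417, -0.01, 1.614, 0.005, 1.111, -0.053], TCP at [0.195, -0.594, 0.224] pointing down, gripper open.
Joint ranges: [-2.81, 2.81], [-0.39, 2.02], [-1.27, 1.25], [0.06, 2.57], [-1.19, 4.33], [0.19, 2], [-2.82, 2.82]. Speed limits (rad/s): [1.89, 1.89, 2.39, 2.39, 3.01, 3.01, 3.01].

### API

Orientations are given as a 3x3 rotation matrix whose columns are the frame's x, y, z axes.
In Python, from rig import robot gives the robot as it stands. Calls block until the motion is done:
- robot.move_ptp(position, orientation): joint-space move of the TCP to a pose.
- robot.move_linear(position, velocity=0.15, frame=None, threshold=None): straight line of the TCP; frame=None keeps the orientation; velocity is the mean speed in m/s. With threshold (N) it stops when the force on the tool has changed by that much, and returns True; else False.
- robot.goto_joints(angles): joint-space move.
- robot.gripper_to(opening): finger opening in m; the grip force is fixed at half the most; returns when the fingers have stopped.
- robot.pause(seconds).
- robot.ik(position, orientation): joint angles nearest the present ones, or None.
- robot.get_state(): the state.
- robot.grab_frame(name): name is "side" or "top" or "wrist"; returns the picture (400x640x3 uint8, red, green, blue); there is no depth.
- robot.camera_info(name): a dict with "fx", "fy", "cx", "cy" (pixels), "rvec" (rotation vector, rad) and "tvec" (3), from world to camera coordinates, as OpenCV has them. Camera axes: x right, y down, z forward; pixel columns grow to the right and rows downward; lengths in m; the calibration is good to about 2 mm. The wrist camera is an equidistant fisheye: a pixel r from the principal point sees the ray r / f radians off the axis. A picture is of the moment at which its call begins: read the wrist's pose just before it. camera_info takes no time and is no camera call; for the wrist camera it gives the pose at the moment of the call.
A pose or a line that the arm cannot do raises robot.PlanningError and nothing moves.
- robot.sign_off(): hands the job in; it is judged then, once.
The state is a dict: "time": time; "qpos": joint angles; "joint_vel": joint speeds; "effort": joint torques, N m; "ee_pos": TCP position; "tool_rot": TCP orientation; "force": force on the tool from outside, world axes, zero at the start; "moment": the same for the moment, N m; "opening": finger opening in m; "grasp_force": force on a finger pad.
Only numpy, scipy, OpenCV 4.12 (cv2) and the standard library are available. Lean on these libraries where they do the work, as an engineer would, in place of code of your own. Each camera call takes 0.05 s, during which the arm holds its last target. There are 200 camera calls.

## Working session

There is one attempt and no reset: what is moved stays moved. The work goes in short steps, each a Python script; the robot and the scene stay as the last script left them, time stands still between calls to the robot, and variables do not carry over. Pictures are saved under pics/ and viewed, at most 10 in all, crops included, and the job is handed in when it is done.

```bash
mkdir -p pics; ls; python3 - <<'E'
from rig import robot
import cv2
for n in ("side","top"):
    cv2.imwrite(f"pics/{n}0.png",robot.grab_frame(n)[:,:,::-1]); c=robot.camera_info(n); print(n,c)
s=robot.get_state();print(s["time"],s["ee_pos"],s["tool_rot"],s["force"])
E
```

```text
pics
side {'fx': 511.0015660442933, 'fy': 511.0015660442933, 'cx': 314.0583387626486, 'cy': 203.12484901033292, 'rvec': array([ 0.46636575, -2.54908198,  1.47556812]), 'tvec': array([0.44620523, 0.19461362, 1.19488401])}
top {'fx': 458.43764243152975, 'fy': 458.43764243152975, 'cx': 320.0599534456148, 'cy': 195.86531912884365, 'rvec': array([ 2.17121792, -2.15040311,  0.18141083]), 'tvec': array([4.45724470e-04, 4.77894222e-01, 1.24223400e+00])}
0.1 [ 0.19460925 -0.59359171  0.22388198] [[ 9.50226878e-01  3.11558458e-01 -4.54965308e-04]
 [ 3.11558770e-01 -9.50226329e-01  1.02820191e-03]
 [-1.11975014e-04 -1.11877352e-03 -9.99999368e-01]] [ 0.84090338 -0.48284494 -0.79387696]
```

View pics/side0.png

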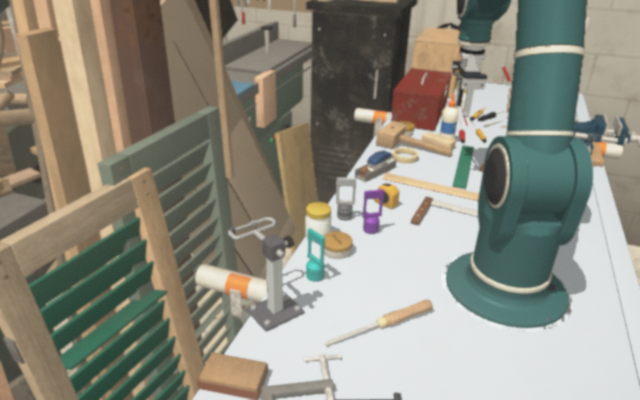

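View pics/top0.png

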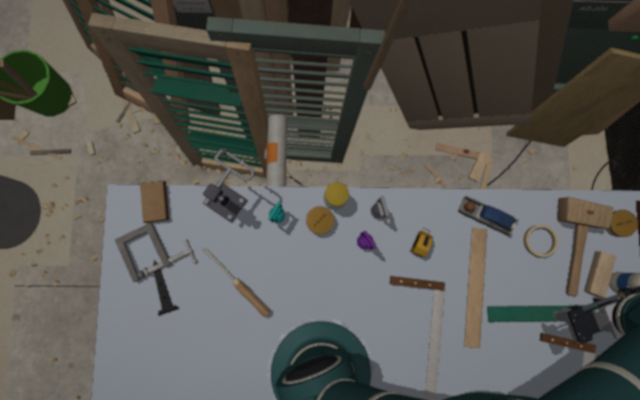

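The side view shows the grey weight at about (345,195), the purple and turquoise look-alikes at (372,210) and (315,255), and the stand at (275,280) with its hook at (250,228). In the top view the weight is at about (380,208), and the stand at (225,200) has its hook running to about (235,160). I'll enlarge both.

```bash
python3 - <<'E'
import cv2,numpy as np
t=cv2.imread("pics/top0.png")[130:250,180:420]; s=cv2.imread("pics/side0.png")[160:340,190:410]
t=cv2.resize(t,None,fx=3.3,fy=3.3,interpolation=cv2.INTER_CUBIC)
s=cv2.resize(s,None,fx=3.3,fy=3.3,interpolation=cv2.INTER_CUBIC)
cv2.imwrite("pics/tc.png",t);cv2.imwrite("pics/sc.png",s)
E
```

```text
(no output)
```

View pics/tc.png

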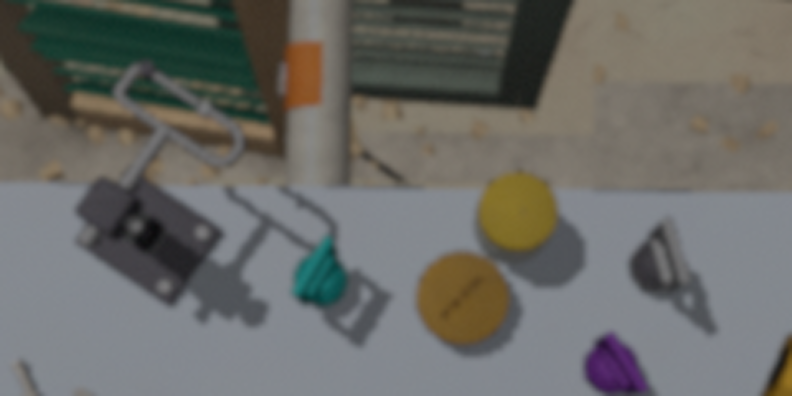

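View pics/sc.png

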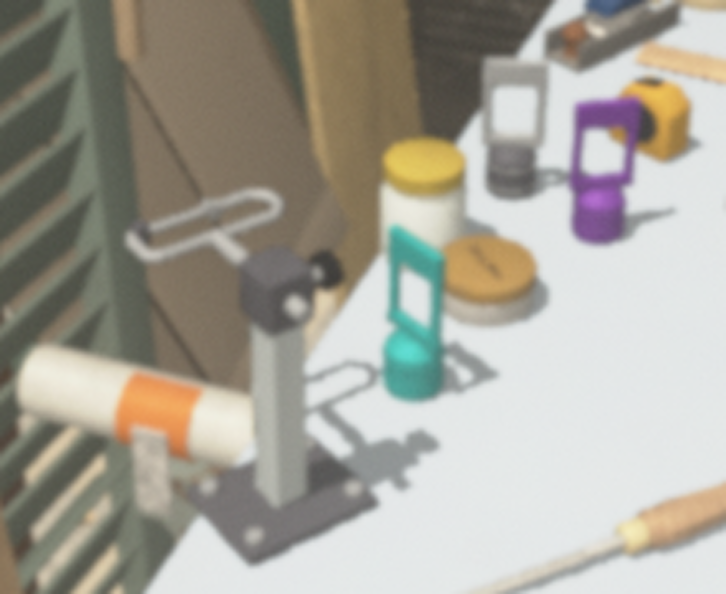

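Both crops agree. The hook's hinge block is at top-crop (147,68), the gate/nose gap at about (203,105), the back bar's ends at (118,95) and (215,163), and the sleeve at about (137,225). The real weight is at (655,265) with its crown near (668,240). The white tube and the shutters stand beyond the table edge. Next I'll cast rays.

```bash
cat > h.py <<'E'
import numpy as np,cv2
from rig import robot
def ray(name,uv,info=None):
    c=info or robot.camera_info(name); R,_=cv2.Rodrigues(np.array(c["rvec"])); C=-R.T@np.array(c["tvec"])
    p=np.array([(uv[0]-c["cx"])/c["fx"],(uv[1]-c["cy"])/c["fy"]])
    if name=="wrist":
        r=np.hypot(*p); d=np.array([*(p/r*np.sin(r) if r>1e-9 else p),np.cos(r)])
    else: d=np.array([*p,1])
    return C,R.T@d
def plane(name,uv,z,info=None):
    C,d=ray(name,uv,info); return C+d*(z-C[2])/d[2]
def tri(a,b):
    (C,d),(E,f)=ray("top",a),ray("side",b); d=d/np.linalg.norm(d); f=f/np.linalg.norm(f)
    s=np.linalg.lstsq(np.c_[d,-f],E-C,rcond=None)[0]; P,Q=C+s[0]*d,E+s[1]*f
    return (P+Q)/2,np.linalg.norm(P-Q)
E
python3 - <<'E'
from h import *
np.set_printoptions(precision=3,suppress=True)
T=lambda u,v:(180+u/3.3,130+v/3.3); S=lambda u,v:(190+u/3.3,160+v/3.3)
for n,uv,z in [("hinge",(147,68),.17),("noseblk",(203,105),.17),("back-y",(118,95),.17),("back+y",(215,163),.17),("mouth+y",(240,128),.17),("sleeve",(112,205),.19),("tee",(165,130),.17),
  ("base1",(220,235),.01),("base2",(172,303),.01),("wt",(655,268),.04),("teal",(320,288),.04)]: print(n,plane("top",T(*uv),z))
for n,uv,z in [("hinge",(140,235),.17),("noseblk",(210,212),.17),("mouth+y",(265,190),.17),("back+y",(275,215),.17),("back-y",(150,255),.17),("wt foot",(512,188),.0),("wt crown",(516,67),.119),("tealfoot",(414,385),0),("jar",(424,163),.09)]: print(n,plane("side",S(*uv),z))
print("tri hinge",tri(T(147,68),S(140,235)),"jar",tri(T(517,210),S(424,163)),"shutterL",tri((212,20),(105,165)),"shutterR",tri((378,35),(212,112)),"brown",tri((92,18),(8,245)),tri((248,45),(143,172)))
E
```

```text
hinge [0.57  0.249 0.17 ]
noseblk [0.542 0.205 0.17 ]
back-y [0.549 0.27  0.17 ]
back+y [0.498 0.195 0.17 ]
mouth+y [0.525 0.177 0.17 ]
sleeve [0.462 0.267 0.19 ]
tee [0.522 0.233 0.17 ]
base1 [0.464 0.211 0.01 ]
base2 [0.405 0.25  0.01 ]
wt [ 0.436 -0.157  0.04 ]
teal [0.416 0.123 0.04 ]
hinge [0.568 0.253 0.17 ]
noseblk [0.539 0.212 0.17 ]
mouth+y [0.517 0.174 0.17 ]
back+y [0.498 0.199 0.17 ]
back-y [0.551 0.27  0.17 ]
wt foot [ 0.439 -0.157  0.   ]
wt crown [ 0.44  -0.153  0.119]
tealfoot [0.425 0.128 0.   ]
jar [ 0.474 -0.026  0.09 ]
tri hinge (array([0.57 , 0.249, 0.167]), np.float64(0.0009513092659394268)) jar (array([ 0.478, -0.038,  0.082]), np.float64(0.0011133594193843573)) shutterL (array([0.857, 0.268, 0.278]), np.float64(0.0036394167080430126)) shutterR (array([ 0.83 , -0.126,  0.269]), np.float64(0.009149553676592682)) brown (array([0.851, 0.546, 0.26 ]), np.float64(0.03284745427774831)) (array([0.823, 0.191, 0.231]), np.float64(0.002706852289396193))
```

```bash
cat >> h.py <<'E'
def down(a): c,s=np.cos(a),np.sin(a); return np.array([[c,s,0],[s,-c,0],[0,0,-1.]])
def shot(fn):
    i=robot.camera_info("wrist"); f=robot.grab_frame("wrist"); cv2.imwrite(f"pics/{fn}.png",f[:,:,::-1]); np.save(f"pics/{fn}.npy",i,allow_pickle=True); return f,i
E
python3 - <<'E'
from h import *
np.set_printoptions(precision=3,suppress=True)
robot.move_ptp([.438,-.156,.30],down(0.0))
f,i=shot("w1"); print(i, robot.get_state()["ee_pos"],robot.get_state()["qpos"],robot.get_state()["time"])
E
```

```text
{'fx': 309.70691628693146, 'fy': 309.70691628693146, 'cx': 320.61138078067233, 'cy': 202.25231091711672, 'rvec': array([-2.087,  2.089,  0.265]), 'tvec': array([-0.156,  0.38 ,  0.572])} [ 0.438 -0.157  0.3  ] [ 0.598  0.068 -0.335  1.888  0.024  1.19  -1.317] 1.9917
```

View pics/w1.png

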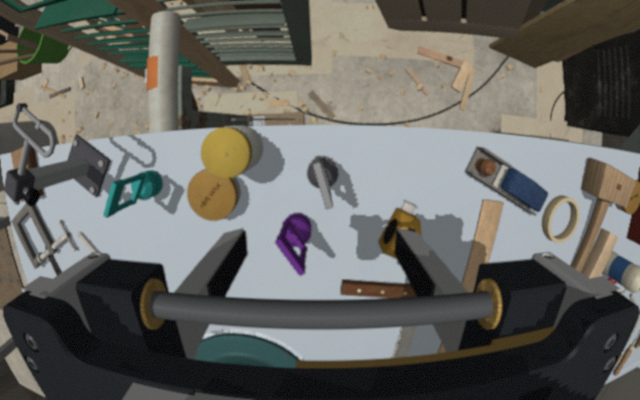

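The weight's crown plate runs from about (316,160) to (327,206) in the wrist image. The purple look-alike is at (295,240).

```bash
python3 - <<'E'
from h import *
np.set_printoptions(precision=4,suppress=True)
i=np.load("pics/w1.npy",allow_pickle=True).item(); f=cv2.imread("pics/w1.png")
a=f[150:215,295:345].astype(int); g=a.mean(2); 
# plate: midgrey between dark cylinder and bright table
m=(g>95)&(g<150)
for r in range(0,65,4): print(r+150,' '.join(f"{int(v):3d}" for v in g[r,10:42:1]))
for uv in [(316,160),(327,206)]: print(plane("wrist",uv,.124,i))
print("base", [plane("wrist",u,.008,i) for u in [(73,160),(110,185),(80,135),(106,158)]])
print("cyl top",plane("wrist",(320,170),.045,i),"purple",plane("wrist",(296,230),.05,i),plane("wrist",(305,272),.124,i),plane("wrist",(281,242),.124,i),"hook",[plane("wrist",u,.17,i) for u in [(18,107),(55,145),(22,125),(52,153)]])
E
```

```text
150 184 183 185 185 184 183 184 183 184 182 183 183 183 182 184 183 182 184 182 183 182 183 184 184 182 183 183 183 183 184 182 182
154 184 182 184 184 183 184 183 182 183 182 182 179 176 177 175 176 178 178 176 175 178 180 180 181 183 182 182 183 184 185 183 182
158 183 184 184 182 182 184 180 174 162 135 106  83  77  71  65  65  62  62  56  55  73  88  96  98 109 124 133 146 165 180 184 183
162 182 183 181 176 166 148 119  93  81  81  87  94 101 102  90  76  64  52  47  40  44  42  48  57  62  64  68  72  82  97 114 136
166 184 178 164 131  96  75  75  85 108 132 143 146 144 144 136 119  90  76  64  53  45  43  42  45  45  44  42  45  50  52  65  88
170 178 160 127  92  70  70  72  72  85 105 128 139 145 144 143 140 121 101  90  84  66  60  64  62  53  45  41  43  39  39  40  42
174 178 153 115  83  69  68  71  72  77  81  99 122 137 142 144 142 139 127 104  92  88  71  64  69  70  63  51  44  38  41  39  38
178 181 173 150 110  77  67  68  69  68  71  80  95 117 136 140 142 140 139 128 110  92  89  75  66  69  67  58  50  43  36  44  54
182 183 186 183 174 150 115  84  67  62  62 
[... 890 characters left out ...]
3 183 184 183 183 179 181 182 180 181 180 181 181 180 181 180 181 181 180 179 176 173 176 180 180 182 181 181 180 182 182
214 151 161 172 179 182 181 183 180 180 179 181 181 181 182 181 181 180 181 180 182 181 181 180 181 181 182 182 181 181 182 181 183
[ 0.4715 -0.1521  0.124 ]
[ 0.4197 -0.1642  0.124 ]
base [array([0.4763, 0.3065, 0.008 ]), array([0.426 , 0.2148, 0.008 ]), array([0.5209, 0.2806, 0.008 ]), array([0.4743, 0.2174, 0.008 ])]
cyl top [ 0.4487 -0.1562  0.045 ] purple [ 0.3648 -0.1223  0.05  ] [ 0.3368 -0.1381  0.124 ] [ 0.376  -0.1106  0.124 ] hook [array([0.5718, 0.2598, 0.17  ]), array([0.5098, 0.1735, 0.17  ]), array([0.545 , 0.2501, 0.17  ]), array([0.5003, 0.1815, 0.17  ])]
```

```bash
python3 - <<'E'
from h import *
np.set_printoptions(precision=4,suppress=True)
i=np.load("pics/w1.npy",allow_pickle=True).item()
a=plane("wrist",(315.5,163.5),.124,i);b=plane("wrist",(328.7,208),.124,i); c=(a+b)/2; d=a-b; yaw=np.arctan2(d[1],d[0])
print(c,np.linalg.norm(d),yaw)
assert .04<np.linalg.norm(d)<.065 and abs(c[0]-.44)<.012 and abs(c[1]+.157)<.008
robot.gripper_to(.06)
robot.move_ptp([c[0],c[1],.18],down(yaw))
print(robot.move_linear([c[0],c[1],.122],velocity=.08,threshold=6))
print(robot.get_state()["ee_pos"])
robot.gripper_to(0.0)
s=robot.get_state(); print(s["opening"],s["grasp_force"],s["ee_pos"],s["force"])
robot.move_linear([c[0],c[1],.30],velocity=.12); robot.pause(.2)
s=robot.get_state(); print(s["opening"],s["grasp_force"],s["force"],s["moment"],s["qpos"],s["time"])
f,_=shot("w2")
for y in (-.59,2.55): print(robot.ik([.55,.15,.33],down(y)))
E
```

```text
[ 0.4425 -0.1588  0.124 ] 0.0523877129505681 0.2827135642552348
False
[ 0.4428 -0.1589  0.1224]
0.008501262533549069 29.999899864196777 [ 0.4425 -0.1589  0.122 ] [-0.0745 -0.5463 -0.1287]
0.0086485677253521 29.999436736106873 [-0.1859 -0.3942 -2.1556] [ 0.0083  0.0319 -0.0274] [ 0.6122  0.0795 -0.3511  1.8768  0.0293  1.1908 -1.0367] 6.7833
[ 0.1606  0.2861 -0.5969  1.6012  0.1651  1.3052 -2.6217]
[ 0.2714  0.3133 -0.7451  1.5978  0.2177  1.3159  0.4747]
```

```bash
python3 - <<'E'
from h import *
np.set_printoptions(precision=4,suppress=True)
robot.move_linear([.4425,-.1589,.37],velocity=.2)
robot.move_ptp([.614,.174,.37],down(2.54)); robot.pause(.3)
f,i=shot("w3"); s=robot.get_state(); print(s["opening"],s["force"],s["moment"],s["qpos"],s["time"],i)
E
```

```text
0.008835182504074323 [-0.7999 -0.124  -2.305 ] [ 0.0372 -0.1087 -0.0121] [ 0.1931  0.4414 -0.7549  1.3584  0.2993  1.4569  0.4217] 9.0833 {'fx': 309.70691628693146, 'fy': 309.70691628693146, 'cx': 320.61138078067233, 'cy': 202.25231091711672, 'rvec': array([-2.5793, -1.3556, -0.1733]), 'tvec': array([-0.4912, -0.4573,  0.429 ])}
```

View pics/w3.png

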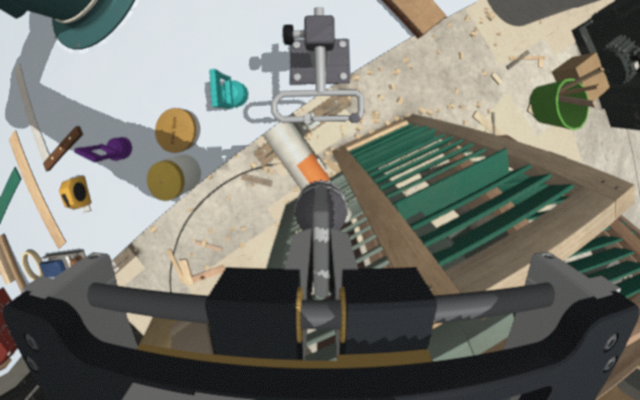

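The held weight is upright at (322,200). The hook loop spans (273–362, 88–122), with the hinge at about (353,118) and the sleeve at (320,30). I'll crop it to measure.

```bash
python3 - <<'E'
import cv2
f=cv2.imread("pics/w3.png")[5:130,250:380]
cv2.imwrite("pics/w3c.png",cv2.resize(f,None,fx=4.8,fy=4.8,interpolation=cv2.INTER_CUBIC)[:600])
E
```

```text
(no output)
```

View pics/w3c.png

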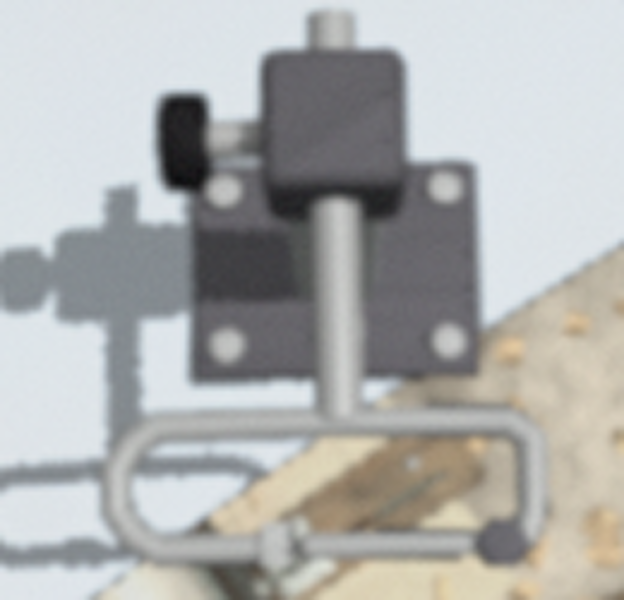

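In the crop, the hinge is at (500,542), the nose block at (278,545), the side bars at x≈118 and x≈535, and the back bar runs (170,424)–(500,420). The shank runs (338,220)–(340,395).

```bash
python3 - <<'E'
from h import *
np.set_printoptions(precision=4,suppress=True)
i=np.load("pics/w3.npy",allow_pickle=True).item()
P=lambda u,v,z=.17: plane("wrist",(250+u/4.8,5+v/4.8),z,i)[:2]
hg,nb,b1,b2,s1,s2,l,r=P(500,542),P(278,545),P(170,424),P(500,420),P(338,215),P(340,395),P(118,485),P(535,485)
t1,t2=[P(*u,z=.19) for u in [(266,58),(402,56)]]; 
for n,d in [("mouth",nb-hg),("back",b1-b2),("shank",s1-s2)]: print(n,np.linalg.norm(d),np.arctan2(d[1],d[0])-(-np.pi/2 if n!="shank" else 0)*-1)
y=(b1-b2)/np.linalg.norm(b1-b2)+(nb-hg)/np.linalg.norm(nb-hg); y/=np.linalg.norm(y); x=np.array([y[1],-y[0]])
o=(s1+s2)/2
for n,p in dict(hg=hg,nb=nb,b1=b1,b2=b2,s1=s1,s2=s2,l=l,r=r,t1=t1,t2=t2).items(): print(n,p,"x",(p-o)@x,"y",(p-o)@y)
print(x,np.arctan2(x[1],x[0]))
E
```

```text
mouth 0.05328733621343592 -3.724683434744576
back 0.07899575578485926 -3.7325411700862583
shank 0.04509512690515744 2.5493111510331303
hg [0.5707 0.2503] x -0.058577041756330495 y -0.03774902609815404
nb [0.5413 0.2058] x -0.05878640011023443 y 0.015537898844118707
b1 [0.502  0.2015] x -0.02847453216941758 y 0.04091225976287216
b2 [0.546  0.2671] x -0.02878489524199214 y -0.03808288633348181
s1 [0.4823 0.2639] x 0.022547251314924015 y -0.00011864143340408888
s2 [0.5197 0.2387] x -0.022547251314924046 y 0.00011864143340403627
l [0.5069 0.1828] x -0.04286181710906774 y 0.0538151063696098
r [0.5638 0.2652] x -0.044618490524975137 y -0.04636082504036609
t1 [0.4445 0.2699] x 0.057298828597955875 y 0.015838182452424878
t2 [0.4618 0.2958] x 0.05729126031622695 y -0.01532151453617369
[-0.8326  0.5539] 2.5545730047641695
```

```bash
cat >> h.py <<'E'
xb=np.array([-.8326,.5539]); yb=np.array([-xb[1],xb[0]]); o=np.array([.5010,.2513])
M=o-.0587*xb; YAW=np.arctan2(xb[1],xb[0])
def pos(x,y,z): # inner-leg x rel. to mouth line -> TCP
    return [*(M+(x-.0225)*xb+y*yb),z]
def loc(p): d=np.array(p[:2])-M; return d@xb+.0225,d@yb
E
python3 - <<'E'
from h import *
np.set_printoptions(precision=4,suppress=True)
T=lambda u,v:(180+u/3.3,130+v/3.3); S=lambda u,v:(190+u/3.3,160+v/3.3)
print(tri(T(303,75),S(160,412)), "yb",yb)
R=down(YAW); 
for x,y,z in [(-.03,0,.3),(-.03,0,.202),(.015,0,.202),(.015,.032,.202),(.02,.032,.19)]: print(pos(x,y,z),robot.ik(pos(x,y,z),R))
E
```

```text
(array([ 0.6222,  0.1498, -0.0668]), np.float64(0.0008526162203595738)) yb [-0.5539 -0.8326]
[np.float64(0.59358512), np.float64(0.18970632000000004), 0.3] [ 0.1851  0.4508 -0.7572  1.5066  0.315   1.3096  0.38  ]
[np.float64(0.59358512), np.float64(0.18970632000000004), 0.202] [ 0.1624  0.5319 -0.7214  1.6225  0.379   1.1321  0.3299]
[np.float64(0.5561181199999999), np.float64(0.21463182000000003), 0.202] [ 0.1384  0.4868 -0.7437  1.6923  0.3623  1.1053  0.2709]
[np.float64(0.53839332), np.float64(0.18798862000000002), 0.202] [ 0.1987  0.4402 -0.7565  1.7569  0.3381  1.0793  0.3113]
[np.float64(0.5342303199999999), np.float64(0.19075812000000003), 0.19] [ 0.19    0.4487 -0.7531  1.776   0.3481  1.0548  0.2953]
```

```bash
python3 - <<'E'
from h import *
np.set_printoptions(precision=4,suppress=True)
R=down(YAW)
robot.move_ptp(pos(-.03,0,.29),R)
robot.move_linear(pos(-.03,0,.202),velocity=.1)
robot.pause(.3); s=robot.get_state(); print(s["force"],s["moment"],loc(s["ee_pos"]),s["opening"])
robot.move_linear(pos(-.016,0,.202),velocity=.03); robot.pause(.1)
s0=robot.get_state(); print(s0["force"])
hit=robot.move_linear(pos(.004,0,.202),velocity=.012,threshold=1.5)
for k in range(3):
    s=robot.get_state(); F=(s["force"]-s0["force"])[:2]; print(hit,loc(s["ee_pos"]),s["ee_pos"][2],"Fx,Fy",F@xb,F@yb,s["moment"]-s0["moment"],s["time"]); robot.pause(.1)
shot("w4")
E
```

```text
[ 0.1686 -1.1064 -1.7356] [-0.0455 -0.131   0.0191] (np.float64(-0.03007762154818995), np.float64(-4.720449601703645e-05)) 0.008842679629896644
[-0.6498  0.8449 -2.3054]
True (np.float64(-0.006304125917954741), np.float64(0.00017716731517138638)) 0.20170745459570577 Fx,Fy -3.6480178580100375 -1.9404215038816244 [-0.1015 -0.7948 -0.0601] 12.4833
True (np.float64(-0.006447246011661214), np.float64(0.0003784910992933432)) 0.2013406111065917 Fx,Fy -2.7136542923445752 -0.8153818535967995 [-0.101  -0.6462 -0.064 ] 12.5833
True (np.float64(-0.006416991413675927), np.float64(0.00048246404792830254)) 0.20120339912781557 Fx,Fy -4.246848148624751 -1.0174805593600504 [-0.1094 -0.7577 -0.0758] 12.6833
```

```bash
python3 - <<'E'
from h import *
np.set_printoptions(precision=4,suppress=True)
xt=-.0068
for d in (.008,.016,.0205):
    robot.move_linear(pos(xt+d,0,.202),velocity=.02)
    F=[]
    for k in range(4): robot.pause(.05); s=robot.get_state(); F.append(s["force"])
    F=np.mean(F,0)-[-.65,.84,-2.3]; print(d,loc(s["ee_pos"]),s["ee_pos"][2],"F",F[:2]@xb,F[:2]@yb,F[2],s["moment"],s["opening"],s["time"])
shot("w5"); f=cv2.imread("pics/w5.png"); cv2.imwrite("pics/w5c.png",cv2.resize(f[60:260,200:460],None,fx=3,fy=3,interpolation=cv2.INTER_CUBIC))
E
```

```text
0.008 (np.float64(0.0010875480745804258), np.float64(0.0001896408777476291)) 0.20189485248298966 F -4.9909671402303015 1.0679949155965927 -2.33544335652313 [-0.8319 -0.9655 -0.0077] 0.008706459593479675 13.5583
0.016 (np.float64(0.008963339231569596), np.float64(-0.00022619639083713315)) 0.20234588490691074 F -6.387057356256581 0.2555588523114325 0.27890461120398946 [-0.8084 -1.3714  0.018 ] 0.008761644716802226 14.3083
0.0205 (np.float64(0.013386984558846148), np.float64(-7.005898671787684e-05)) 0.20227668866046897 F -6.914110012358727 1.2712415787329168 0.5857249910354236 [-1.0079 -1.2408  0.0869] 0.00878493545990026 14.8833
```

View pics/w5c.png

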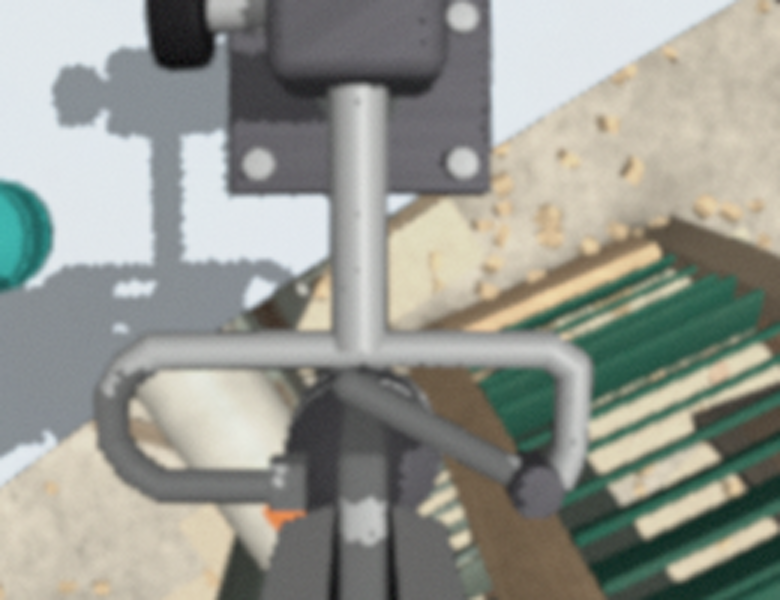

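The gate is open, running from the hinge at (538,485) to its free end at (345,380) in the crop. The nose block is at (287,487). I'll measure its angle.

```bash
python3 - <<'E'
from h import *
i=np.load("pics/w5.npy",allow_pickle=True).item()
P=lambda u,v: (lambda d:(d@xb,d@yb))(plane("wrist",(200+u/3,60+v/3),.17,i)[:2]-M)
for n,u in dict(hinge=(538,485),end=(347,381),mid=(440,430),near=(505,466),block=(287,487),blockR=(305,487),blocktop=(287,458),back=(250,352),noseb=(200,487),left=(117,420)).items(): print(n,np.round(P(*u),4))
a,b=np.array(P(347,381)),np.array(P(538,485)); d=a-b; print(np.arctan2(d[0],d[1]))
a,b=np.array(P(375,395)),np.array(P(505,466)); d=a-b; print(np.arctan2(d[0],d[1]))
E
```

```text
hinge [-0.0002 -0.0386]
end [0.023  0.0033]
mid [ 0.0123 -0.0166]
near [ 0.0042 -0.031 ]
block [-0.0005  0.0165]
blockR [-0.0005  0.0125]
blocktop [0.0061 0.0163]
back [0.0293 0.0237]
noseb [-0.0006  0.0357]
left [0.0146 0.0536]
0.5063848358376137
0.5075695864501593
```

```bash
python3 - <<'E'
from h import *
np.set_printoptions(precision=4,suppress=True)
x=.0149
def rep(t):
    s=robot.get_state(); F=s["force"]-[-.65,.84,-2.3]; print(t,np.round(loc(s["ee_pos"]),4),s["ee_pos"][2].round(4),"F",F[:2]@xb,F[:2]@yb,F[2],s["time"])
robot.move_linear(pos(x,0,.202),velocity=.01); rep("pushed")
h=robot.move_linear(pos(x,.014,.202),velocity=.02,threshold=5); rep(("slide1",h))
if not h:
    h=robot.move_linear(pos(x,.033,.202),velocity=.02,threshold=9); rep(("slide2",h))
robot.pause(.2); rep("")
shot("w6"); f=cv2.imread("pics/w6.png"); cv2.imwrite("pics/w6c.png",cv2.resize(f[60:260,200:460],None,fx=3,fy=3,interpolation=cv2.INTER_CUBIC))
E
```

```text
pushed [ 0.0146 -0.0002] 0.2023 F -7.288625637871906 -0.4352269436828441 -1.2532324980664655 15.2
('slide1', True) [0.0151 0.0143] 0.2015 F -1.3558392869914881 -0.06443562566563997 -0.7333660368159332 15.8667
 [0.0147 0.0145] 0.2011 F -0.770941603337913 0.3302242272245787 -0.23866196019570163 16.0667
```

View pics/w6c.png

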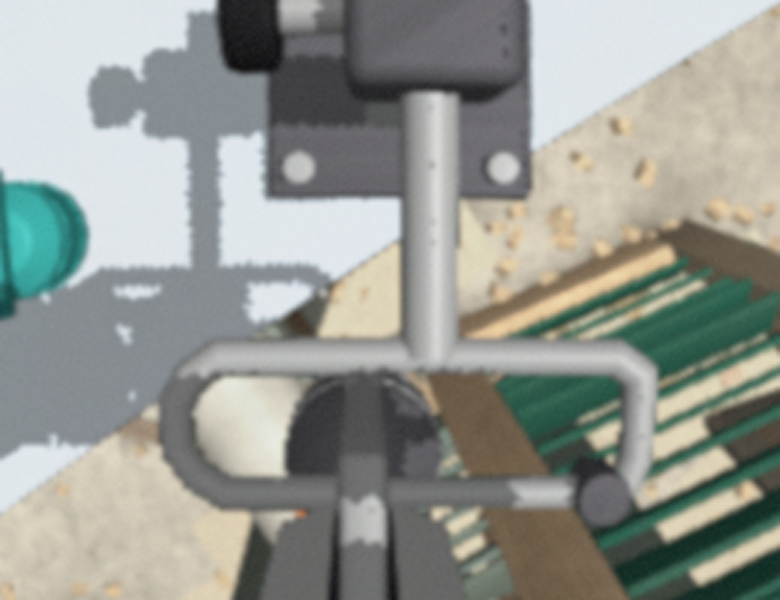

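The gate has already snapped shut behind the inner leg: the mouth line is straight from the hinge at (603,495) to the nose. The leg is behind the block and the force is about 0. Now I'll centre the bow on the nose bar and lower it.

```bash
python3 - <<'E'
from h import *
np.set_printoptions(precision=4,suppress=True)
def rep(t):
    s=robot.get_state(); F=s["force"]-[-.65,.84,-2.3]; print(t,np.round(loc(s["ee_pos"]),4),s["ee_pos"][2].round(4),"F",F[:2]@xb,F[:2]@yb,F[2],s["time"])
h=robot.move_linear(pos(.015,.032,.202),velocity=.025,threshold=5); rep(("slide",h)); 
if h: raise SystemExit
h=robot.move_linear(pos(.0205,.032,.202),velocity=.02,threshold=4); rep(("in",h))
robot.pause(.2); rep("")
h=robot.move_linear(pos(.0205,.032,.1945),velocity=.01,threshold=1.8); rep(("down",h))
robot.pause(.2); rep("")
E
```

```text
('slide', False) [0.015  0.0319] 0.202 F -1.2155133582826223 0.7300049363932699 -0.9040472428226436 16.9667
('in', False) [0.0206 0.0319] 0.202 F -0.33657646448899464 -0.16957699192127815 -0.31872873112118016 17.3917
 [0.0204 0.032 ] 0.202 F -1.6251009161881322 0.11650632584410307 -0.019588498083893402 17.5917
('down', True) [0.0205 0.0321] 0.1956 F -0.7877639376085785 0.1307437555826847 6.7758082103999095 18.2
 [0.0205 0.0321] 0.1956 F -1.0139171074290927 -0.6857829957837205 6.931333975691793 18.4
```

```bash
python3 - <<'E'
from h import *
np.set_printoptions(precision=4,suppress=True)
robot.move_linear(pos(.0205,.032,.1963),velocity=.01)
robot.gripper_to(.03); robot.pause(.3)
s=robot.get_state(); print(s["force"],s["opening"],s["ee_pos"])
robot.move_linear(pos(.0205,.032,.30),velocity=.1); robot.pause(.5)
s=robot.get_state(); print(s["force"],s["time"])
shot("w7"); f=cv2.imread("pics/w7.png"); S=robot.grab_frame("side")[:,:,::-1]
a=cv2.resize(f[60:220,230:430],(500,400),interpolation=cv2.INTER_CUBIC); b=cv2.resize(S[200:320,200:290],(300,400),interpolation=cv2.INTER_CUBIC)
cv2.imwrite("pics/w7c.png",np.hstack([a,b]))
E
```

```text
[-0.4518 -0.5153 -0.584 ] 0.03004247766592142 [0.5338 0.191  0.1963]
[ 0.2068  0.355  -0.5326] 21.2
```

View pics/w7c.png

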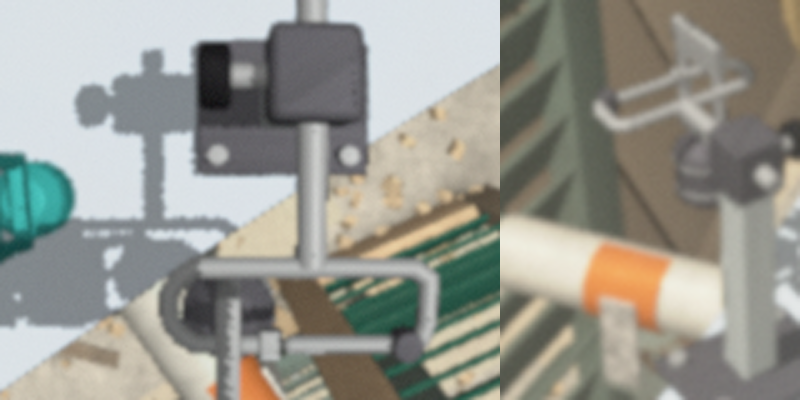

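The weight hangs by its bow on the nose bar at (230,340), next to the block at (270,343), and the gate is shut. I'll check that the swing has died out, then hand in.

```bash
python3 - <<'E'
from h import *
g=lambda: cv2.GaussianBlur(robot.grab_frame("wrist")[100:215,280:350].astype(np.float32),(5,5),0)
for k in range(5):
    robot.pause(1.2); a=g(); robot.pause(.15); d=np.abs(g()-a).max(); print(d)
    if k>1 and d<8: break
print(robot.get_state()["time"]); print(robot.sign_off())
E
```

```text
7.4179688
6.9570312
6.5703125
25.65
the job is handed in; nothing more can be done
None
```

The weight hangs still by its bow on the nose bar with the gate shut behind it. The job was handed in at about 26 s; the sign-off returned no verdict.

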